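# Fish a canister lid out from under a wire rack

### The arm

A 7-joint arm with a two-finger parallel gripper is mounted at the origin on a cart in front of the work surface, level with it; the furniture and walls round the work are solid. World frame = base frame: x ahead of the robot, y to its left, z up, the work surface at z = 0. Lengths are in m, angles in rad, forces in N, time in s.
With the tool pointing down it reaches from about 0.425 to 0.875 m from the base axis. Payload 4.7 kg.
Tool frame: the origin (TCP) lies between the finger pads; the fingertips stand 14 mm ahead of it and the grasp point (between the pads) lies 5 mm behind it; z points along the fingers, y is the line along which they close (so a half turn about z gives the same grasp; the last joint's range is limited). The gripper opens to 87 mm and grips with 3 to 60 N. Pads are 19 mm wide; open, the fingers measure 117 mm over their backs; the gripper's body (75 mm by 190 mm) begins 51 mm behind the grasp point.
Start: joints at [1.316, 0.321, -0.07, 1.45, 0.023, 1.371, -0.057], TCP at [0.173, -0.627, 0.202] pointing down, gripper open.
Joint ranges: [-2.86, 2.86], [-0.3, 2.09], [-1.38, 1.24], [0.06, 2.45], [-1.56, 4.7], [0.09, 2.05], [-2.69, 2.69]. Speed limits (rad/s): [2.57, 2.57, 3.14, 3.14, 3.14, 3.14, 3.14].

### API

Orientations are given as a rotation vector (axis times angle).
In Python, from bench import get_state, get_image, camera_params, close_job gives the robot as it stands. The module is installed in compiled form; this text tells all that it offers.
- The arm moves only by the tool arm_command, never from a script. Its argument "motion" is a list of rows, each a list of 5 numbers: the finger opening in mm, from 0 to 87, then the shift along the tool's x, y, z in mm, then the turn about the tool's z in degrees. In form: [[gripper, x, y, z, spin], ...]. A call has 1 to 5 rows; each row is the pose to reach, as a shift and turn from the pose commanded when the call began, along the tool's axes at that moment; what a row does not reach only later rows make up. A row lasts 1/12 s, in which the tool goes at most 41.7 mm and 7.16 degrees, less where a joint would pass 70% of its speed; a pose out of reach is approached as far as the arm can. A call with a gripper value outside its range is refused whole. The fingers move at their own pace and stop on an object; "newtons" is the grip in N (left out, the last holds). Time passes only in rows, so rows that repeat a pose let the fingers close. It gives the time, the measured TCP pose, the force, the opening and the grip force at its end, in the units of the state.
- get_state(): the state, without advancing time (a new reading comes with each control period).
- get_image(name): name is "scene" or "top" or "wrist"; returns (picture, depth): 420x560x3 uint8, red, green, blue; 420x560 float32, m along the optical axis (not along the pixel's ray), 0 where there is no reading.
- camera_params(name): a dict with "intrinsics" (3x3 intrinsics, pixels), "D" ([k1, k2, p1, p2, k3] as OpenCV has them; the pictures are not rectified), "extrinsics" (4x4, takes a point from camera to world coordinates). Camera axes: x right, y down, z forward; pixel columns grow to the right and rows downward; lengths in m; the calibration is good to about 2 mm. A picture is of the moment at which its call begins: read the wrist's pose just before it. camera_params takes no time and is no camera call; for the wrist camera it gives the pose at the moment of the call.
- close_job(): hands the job in; it is judged then, once.
The state is a dict: "time": time; "joint_positions": joint angles; "qd": joint speeds; "joint_torque": joint torques, N m; "position": TCP position; "tool_rot": TCP orientation; "ft_force": force on the tool from outside, world axes, zero at the start; "torque": the same for the moment, N m; "grip_width": opening from 0.0 (shut) to 1.0 (fully open); "grip_force": force on a finger pad.
Only numpy, scipy, OpenCV 4.12 (cv2) and the standard library are available. Lean on these libraries where they do the work, as an engineer would, in place of code of your own. Each camera call takes 0.05 s, during which the arm holds its last target. There are 200 camera calls.

### The job

A small steel canister lid has slid under the wire rack, and the salt shaker stands in front of the rack's open side. First stand the shaker upright on the wooden tray; then, with the hooked rod, fish the lid out into the open without reaching in with the fingers, lay the rod down flat on the bare worktop clear of the rack, and set the lid on the tray, knob up. Leave the gourd under the rack and the two jars beside the work where they are.

Things in the scene. Friction and masses are not known exactly. Their poses are not given: they have to be found in the camera images.
- rack: Low cage of bright steel wire, fixed, 176 mm deep (x), 231 wide (y), 86 high. Origin: on the worktop under its centre; +x points into the rack, z up. Open only at x = -85 mm (the mouth); back and sides barred by wires 28 and 56 mm up. Free inside: 170 x 218 mm, 80 mm high; top wires 25 mm apart. The lid stands near y = -45 or +45 mm, the gourd near the other, both within x = -20 to +30 mm.
- rack_mouth (a point): Centre of the rack's mouth, on the worktop, 85 mm from the rack's origin; axes as the rack's. On top of the rack two spice jars (44 mm across, at rack x = 58, y = 0 and x = 5, y = 0 mm) are fixed; they reach to 194 and 184 mm above the worktop.
- lid_mid (a point): The canister lid to be fished out, bright steel, loose, about 0.08 kg: a round disc 44 mm across and 18 mm high that stands flat on its underside, with a round knob (17 mm across, 22 to 34 mm up) on a thin neck in its middle. The point is its centre, 17 mm above its underside; z axis up through the knob.
- rod_grip (a point): The hooked rod, loose, about 0.18 kg, lying flat. The point is the centre of its wooden grip: 100 mm long (x), 18 wide (y), 26 high, 13 mm above its underside. +x runs to the crook, z up. A dark steel bar 8 mm thick, its centre 4 mm above the underside, leaves the grip through (x, y) = (80, 0), (135, -32), (215, -32) mm to the crook.
- rod_crook (a point): The middle of the cross bar at the rod's end, 215 mm ahead of the grip's centre, 4 mm above the underside, axes as the grip's. In the grip's axes the cross bar runs from (215, -32) to (215, 34) and a short flared return from there to (195, 43) mm: a flat crook, open towards the grip, 58 mm wide inside.
- shaker_mid (a point): The salt shaker, loose, about 0.1 kg, standing in front of the rack's mouth: round, 90 mm high; its clear body 44 mm across up to 66 mm, its domed grey cap 34 mm across. The point is its centre, 45 mm above its underside; z axis up.
- wood_tray: Pale wooden tray, fixed to the worktop, 240 mm long (x), 130 mm wide (y). Origin: on the worktop under its centre. Floor 6 mm above the worktop, rim 14 mm above the worktop and 8 mm thick all round. It starts empty. The worktop between tray and rack is bare but for the rod and the shaker; its front edge is about 0.28 m ahead of the base, and a wall shelf hangs over it 0.41 m up, from 0.61 m ahead.
- gourd_mid (a point): Bystander: small white dried gourd under the rack, 61 mm across, 57 mm high with its stem. The point is 22 mm above its underside. Not to be disturbed.
- spice_mid (a point): Bystander: spice jar with a white cap, 44 mm across, 110 mm high, standing on the worktop beyond the tray. The point is half-way up. Not to be disturbed.
- jar_mid (a point): Bystander: low jar with a grey lid, 76 mm across, 68 mm high, standing on the worktop at the robot's left. The point is half-way up. Not to be disturbed.
Mind the look-alikes: they are no part of the job. What is shaped like the part that bears shaker_mid but red is not meant.

How it is judged:
By the outcome, as a careful person would: the job done as asked, in the order asked, and still so for the second after the job is handed in, with the robot touching nothing.
It also fails if it takes over 72 s, if anything falls off the work surface, if the arm or the gripper's body presses on something with over 40 N, if the wrist force passes 120 N, or if a joint passes its speed limit or range.

## Working session

There is one attempt and no reset: what is moved stays moved. The work goes in short steps, Python scripts to look and compute and a tool call to move; the robot and the scene stay as the last step left them, time stands still between calls to the robot, and variables do not carry over. Pictures are saved under pics/ and viewed, at most 12 in all, crops included, and the job is handed in when it is done.

Besides the shell and the picture viewer there is one more tool, called after "Call:" in YAML: its name, and indented under it one key for each argument. arm_command: Moves the arm, as the interface text tells. Its arguments: {"type":"object","properties":{"motion":{"type":"array"},"newtons":{"type":"number"}},"required":["motion"]}

```bash
mkdir -p pics; cat > h.py <<'E'
import numpy as np, cv2
from bench import *
from scipy.spatial.transform import Rotation as R
def snap(n,f):
    p=camera_params(n); im,d=get_image(n)
    cv2.imwrite(f'pics/{f}.png',im[:,:,::-1]); np.savez(f'pics/{f}.npz',im=im,d=d,K=p["intrinsics"],D=p["D"],E=p["extrinsics"])
    return f
def load(f): return np.load(f'pics/{f}.npz')
def ray(f,u,v):
    z=load(f); q=cv2.undistortPoints(np.array([[[u,v]]],float),np.array(z['K']),np.array(z['D']))[0,0]
    E=z['E']; return E[:3,3],E[:3,:3]@np.array([q[0],q[1],1.])
def atz(f,u,v,h):
    o,r=ray(f,u,v); return o+r*(h-o[2])/r[2]
def atd(f,u,v,w=1):
    d=load(f)['d'][v-w:v+w+1,u-w:u+w+1]; d=d[d>0]
    o,r=ray(f,u,v); return o+r*np.median(d)
def cloud(f):
    z=load(f); H,W=z['d'].shape; u,v=np.meshgrid(np.arange(W),np.arange(H))
    q=cv2.undistortPoints(np.stack([u,v],-1).reshape(-1,1,2).astype(float),np.array(z['K']),np.array(z['D'])).reshape(H,W,2)
    P=np.dstack([q,np.ones((H,W))])*z['d'][...,None]
    return P@z['E'][:3,:3].T+z['E'][:3,3]
E
python3 - <<'E'
from h import *
s=get_state(); print(s)
for n in('scene','top'):
    snap(n,n+'0'); print(n,camera_params(n)['extrinsics'].__str__())
E
```

```text
{'time': 0.0, 'joint_positions': array([ 1.31609379,  0.32181816, -0.07008125,  1.45166839,  0.02262897,
        1.37081068, -0.0568683 ]), 'qd': array([ 0.00103476,  0.0005392 , -0.00242392,  0.00244245,  0.00040072,
       -0.00035399, -0.00125857]), 'joint_torque': array([ 1.30228658e-03, -4.91284776e+01, -4.02877852e-01, -3.12528348e+01,
       -6.35669776e-02,  4.37085377e-02,  1.92159578e-04]), 'position': array([ 0.17240357, -0.6261011 ,  0.20056801]), 'tool_rot': array([-3.11138528e+00, -4.20812703e-01,  6.02328859e-04]), 'ft_force': array([-0.19021825,  0.87251467,  0.217177  ]), 'torque': array([-0.04546221,  0.00327225,  0.00135998]), 'grip_force': 0.0, 'grip_width': 0.9987494655240718}
scene [[-0.25094743 -0.68621943  0.68273588 -0.4286987 ]
 [-0.96795173  0.18498442 -0.16985352  0.23868723]
 [-0.00973871 -0.70347968 -0.71064864  1.04938651]
 [ 0.          0.          0.          1.        ]]
top [[ 0.00469895 -0.99156331  0.12953813  0.34446339]
 [-0.99977382 -0.00734528 -0.01995877 -0.0027824 ]
 [ 0.02074188 -0.12941504 -0.99137355  1.12511928]
 [ 0.          0.          0.          1.        ]]
```

View pics/scene0.png

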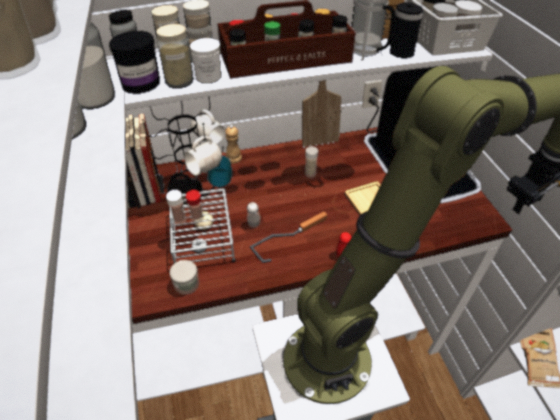

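View pics/top0.png

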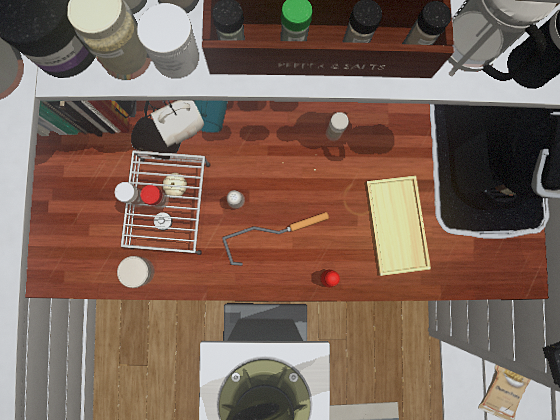

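The top view shows the rack at the left with its mouth facing right, lid at (163,221) and gourd at (175,184). The shaker is at (235,199), the rod grip at (308,222), its crook near (230,250), and the tray at (398,225). The red shaker at (332,278) is the look-alike.

```bash
python3 - <<'E'
from h import *
im=cv2.imread('pics/top0.png')
c=im[140:290,110:350]; cv2.imwrite('pics/crop0.png',cv2.resize(c,None,fx=3.3,fy=3.3,interpolation=cv2.INTER_CUBIC))
P=cloud('top0')
def p(n,u,v,h): print(n,atz('top0',u,v,h).round(4))
def d(n,u,v): print(n,atd('top0',u,v).round(4))
d('lid',163,221);d('gourd',175,184);d('shaker',235,199);d('table',260,190);d('grip',308,222);d('tray',398,225);d('jar',133,272);d('spice',338,122)
p('traycorners',368,180,.014);p('',418,176,.014);p('',429,269,.014);p('',380,275,.014)
hsv=cv2.cvtColor(im,cv2.COLOR_BGR2HSV)
m=np.zeros(im.shape[:2],bool);m[205:240,285:332]=1
m&=(P[...,2]>.016)&(P[...,2]<.04)
q=P[m];print('grip n',len(q),q.mean(0),q[:,2].max());w,v=np.linalg.eigh(np.cov(q[:,:2].T));print(v[:,1],np.sqrt(w*12), (((q[:,:2]-q[:,:2].mean(0))@v[:,1]).min(),((q[:,:2]-q[:,:2].mean(0))@v[:,1]).max()))
E
```

```text
lid [0.445  0.2502 0.0309]
gourd [0.536  0.2221 0.0386]
shaker [0.4927 0.07   0.0878]
table [ 0.529   0.0129 -0.0007]
grip [ 0.4456 -0.1068  0.0248]
tray [ 0.441  -0.3384  0.0053]
jar [0.3207 0.3087 0.0679]
spice [ 0.6761 -0.1717  0.1077]
traycorners [ 0.5547 -0.2617  0.014 ]
 [ 0.5667 -0.3923  0.014 ]
 [ 0.3298 -0.4123  0.014 ]
 [ 0.3154 -0.287   0.014 ]
grip n 293 [ 0.44775586 -0.10776947  0.0249641 ] 0.03109853183410749
[-0.33387766  0.94261642] [0.01819334 0.09961062] (np.float64(-0.05083223755683409), np.float64(0.04941010702065608))
```

View pics/crop0.png

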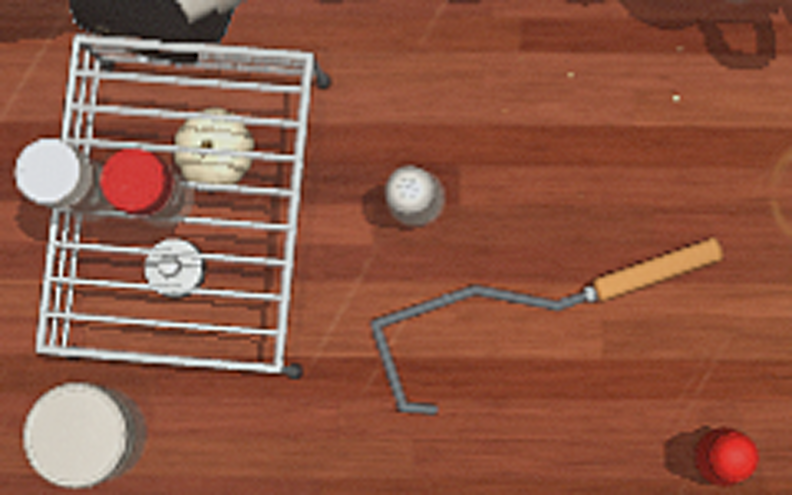

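The crop shows the rack's top corners at about (312,58), (282,369), (41,350) and (77,38) in crop pixels. It also shows the lid knob at (170,265), the crook's bar from (376,324) to (403,407), and the shaker cap at (409,190).

```bash
cat >> h.py <<'E'
def yawy(Rm): return np.degrees(np.arctan2(Rm[1,1],Rm[0,1]))
def plan(way,pos=None,Rm=None):
    """way: (x,y,z,yaw of tool y in deg); prints shift x,y,z mm, spin from each start to each waypoint"""
    s=get_state()
    if pos is None: pos=s['position'];Rm=R.from_rotvec(s['tool_rot']).as_matrix()
    print('at',s['time'],np.round(pos,4),round(yawy(Rm),2))
    for w in way:
        sh=Rm.T@(np.array(w[:3])-pos)*1000; sp=-((w[3]-yawy(Rm)+180)%360-180)
        print(w,'->',sh.round(1),round(sp,2),'rows',round(max(np.linalg.norm(sh)/41.7,abs(sp)/7.16),1))
        pos=np.array(w[:3]); Rm=Rm@R.from_euler('z',sp,degrees=True).as_matrix()
E
python3 - <<'E'
from h import *
c=[(312,58),(282,369),(41,350),(77,38)]
q=np.array([atz('top0',110+a/3.3,140+b/3.3,.084)[:2] for a,b in c]);print(q.round(4))
o=q.mean(0); ex=(q[2]+q[3]-q[0]-q[1]);ex/=np.linalg.norm(ex); ey=q[1]-q[0]; ey/=np.linalg.norm(ey)
print('rack',o,'x',ex,'ang',np.degrees(np.arctan2(ex[1],ex[0])),'y',np.degrees(np.arctan2(ey[1],ey[0])))
for n in [(0,1),(1,2),(2,3),(3,0)]: print(np.linalg.norm(q[n[0]]-q[n[1]]))
lid=atz('top0',110+171/3.3,140+266/3.3,.03)[:2]
print('lid',lid,(lid-o)@ex,(lid-o)@ey)
P=cloud('top0'); B=(P[...,0]>.4)&(P[...,0]<.6)&(P[...,1]>.03)&(P[...,1]<.11)
m=B&(P[...,2]>.075); print('shaker cap',P[m].mean(0),P[m].max(0),P[m].min(0))
m=(np.hypot(P[...,0]-lid[0],P[...,1]-lid[1])<.03)&(P[...,2]>.012)&(P[...,2]<.024);print('lid disc',P[m].mean(0),P[m].max(0),P[m].min(0))
t=np.array([[.5547,-.2617],[.5667,-.3923],[.3298,-.4123],[.3154,-.287]]);print('tray',t.mean(0))
g=np.array([.4478,-.1078]);a=np.array([-.334,.943]);b=np.array([-.943,-.334])
for x,y in [(215,-32),(215,34),(195,43)]: print((g+x/1e3*a+y/1e3*b).round(4))
for u,v in [(376,324),(403,407),(436,409)]: print(atz('top0',110+u/3.3,140+v/3.3,.006).round(4))
plan([(.46,-.4,.2,-40),(.50,-.22,.2,-8),(.49,0.0,.17,0),(.49,.07,.15,0)])
E
```

```text
[[0.5923 0.1445]
 [0.369  0.16  ]
 [0.3807 0.3312]
 [0.6063 0.316 ]]
rack [0.48708033 0.23791854] x [0.074561   0.99721645] ang 85.72400119472125 y 176.03099104875685
0.22381881976067602
0.17166351136172286
0.22618361568259004
0.17210447770874887
lid [0.44598609 0.25335351] 0.012327979717102918 0.04206404140205402
shaker cap [0.49784322 0.07221697 0.08439822] [0.51596556 0.08978258 0.09040698] [0.48222847 0.05661343 0.07541153]
lid disc [0.447494   0.25495712 0.01678688] [0.46909251 0.27621095 0.02291809] [0.42618834 0.23412835 0.01201977]
tray [ 0.44165  -0.338325]
[0.4062 0.1056]
[0.3439 0.0836]
[0.3421 0.0617]
[0.4054 0.1018 0.006 ]
[0.3431 0.0804 0.006 ]
[0.3418 0.0556 0.006 ]
at 0.1 [ 0.1724 -0.6262  0.2007] -74.6
(0.46, -0.4, 0.2, -40) -> [ 337.3 -141.6    0.9] -34.6 rows 8.8
(0.5, -0.22, 0.2, -8) -> [163.6 -85.1   0.3] -32.0 rows 4.5
(0.49, 0.0, 0.17, 0) -> [216.4 -40.5  30.4] -8.0 rows 5.3
(0.49, 0.07, 0.15, 0) -> [70.   0.  20.1] -0.0 rows 1.7
```

Call:
arm_command:
  motion:
    - [87,35,-15,0,0]
    - [87,70,-30,0,0]
    - [87,105,-45,0,0]
    - [87,140,-60,0,0]
    - [87,170,-71,0,0]

```text
time: 0.52
position: [0.3198, -0.5105, 0.2013]
tool_rot: [-3.112, -0.424, -0.001]
ft_force: [1.1, -0.4, 0.6]
grip_width: 1.0
grip_force: 0.0
```

Call:
arm_command:
  motion:
    - [87,33,-14,0,-7]
    - [87,66,-28,0,-14]
    - [87,100,-42,0,-21]
    - [87,133,-56,0,-28]
    - [87,167,-71,0,-34.6]

```text
time: 0.93
position: [0.4605, -0.3991, 0.2013]
tool_rot: [-2.843, -1.335, 0.001]
ft_force: [0.5, -0.3, -0.2]
grip_width: 1.002
grip_force: 0.0
```

Call:
arm_command:
  motion:
    - [87,33,-17,0,-6.4]
    - [87,66,-34,0,-12.8]
    - [87,99,-51,0,-19.2]
    - [87,132,-68,0,-25.6]
    - [87,164,-85,0,-32]

```text
time: 1.35
position: [0.5, -0.2179, 0.2012]
tool_rot: [-2.365, -2.068, 0.001]
ft_force: [0.9, -0.3, 1.0]
grip_width: 1.001
grip_force: 0.0
```

```bash
python3 - <<'E'
from h import *
plan([(.498,.0,.17,-4),(.4985,.073,.14,-4),(.4985,.073,.045,-4)])
E
```

```text
at 1.35 [ 0.5    -0.2179  0.2012] -7.67
(0.498, 0.0, 0.17, -4) -> [215.7 -31.1  31.3] -3.67 rows 5.3
(0.4985, 0.073, 0.14, -4) -> [72.9 -4.6 30. ] 0.0 rows 1.9
(0.4985, 0.073, 0.045, -4) -> [-0.   0.1 95. ] -0.0 rows 2.3
```

Call:
arm_command:
  motion:
    - [87,35,-5,0,-1]
    - [87,76,-11,0,-2]
    - [87,117,-17,0,-3]
    - [87,158,-23,0,-3.7]
    - [87,190,-28,0,-3.7]

```text
time: 1.77
position: [0.4981, -0.0242, 0.2015]
tool_rot: [-2.3, -2.14, -0.0]
ft_force: [0.7, 0.9, 1.2]
grip_width: 1.001
grip_force: 0.0
```

```bash
python3 - <<'E'
from h import *
snap('wrist','w1'); P=cloud('w1')
B=(P[...,0]>.42)&(P[...,0]<.58)&(P[...,1]>.02)&(P[...,1]<.13)
for a,b in((.075,.1),(.01,.066)):
    m=B&(P[...,2]>a)&(P[...,2]<b); print(m.sum(),P[m].mean(0).round(4),P[m].max(0),P[m].min(0))
m=B&(P[...,2]>.08)
im=load('w1')['im']; v,u=np.where(m); print(u.mean(),v.mean(),atz('w1',u.mean(),v.mean(),.087))
plan([(.4985,.073,.13,-4),(.4985,.073,.045,-4)])
E
```

```text
1367 [0.4995 0.0745 0.0846] [0.51554855 0.09198533 0.09061627] [0.48225509 0.05849058 0.07525116]
424 [0.5036 0.062  0.0454] [0.52158119 0.08671092 0.06574299] [0.47933458 0.05248589 0.02469424]
270.64851258581234 153.4938215102975 [0.49579032 0.0151798  0.087     ]
at 1.8167 [ 0.4981 -0.0166  0.2019] -3.65
(0.4985, 0.073, 0.13, -4) -> [89.2 -5.3 72.2] 0.35 rows 2.8
(0.4985, 0.073, 0.045, -4) -> [-0.3  0.  85. ] 0.0 rows 2.0
```

View pics/w1.png

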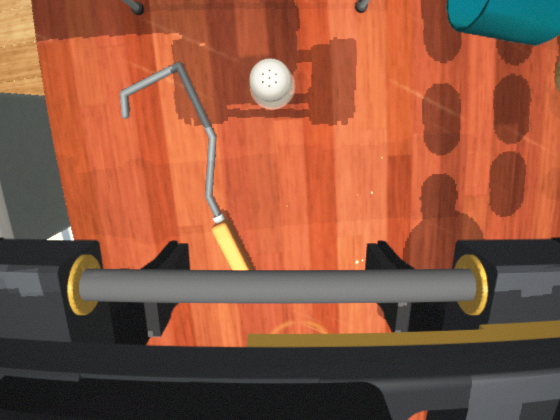

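The wrist view shows the shaker cap at (270,80) and the rod lying clear of it at the left, from (125,110) to (245,265). The rack's feet are at the top.

Call:
arm_command:
  motion:
    - [87,35,-2,15,0.3]
    - [87,70,-4,40,0.3]
    - [87,91,-5.5,65,0.3]
    - [87,91,-5.5,72,0.3]
    - [87,91,-5.5,72,0.3]

```text
time: 2.23
position: [0.4979, 0.064, 0.1272]
tool_rot: [-2.303, -2.132, 0.006]
ft_force: [1.0, -0.9, -0.1]
grip_width: 0.999
grip_force: 0.0
```

```bash
python3 - <<'E'
from h import *
plan([(.4992,.0748,.046,-4),(.4992,.0748,.13,-4),(.517,-.332,.13,-4),(.517,-.332,.053,-4)])
E
```

```text
at 2.2333 [0.4979 0.064  0.1272] -4.4
(0.4992, 0.0748, 0.046, -4) -> [10.9  0.9 81.2] -0.4 rows 2.0
(0.4992, 0.0748, 0.13, -4) -> [ -0.   -0.4 -84. ] 0.0 rows 2.0
(0.517, -0.332, 0.13, -4) -> [-4.046e+02  4.610e+01 -1.000e-01] -0.0 rows 9.8
(0.517, -0.332, 0.053, -4) -> [ 0.   0.4 77. ] -0.0 rows 1.8
```

Call:
arm_command:
  motion:
    - [87,0,0,0,0]
    - [87,0,0,0,0]
    - [87,0,0,0,0]

```text
time: 2.48
position: [0.5012, 0.0617, 0.1307]
tool_rot: [2.31, 2.126, 0.002]
ft_force: [-0.5, -0.1, 0.3]
grip_width: 1.003
grip_force: 0.0
```

```bash
python3 - <<'E'
from h import *
plan([(.4992,.0748,.046,-4),(.4992,.0748,.13,-4)])
E
```

```text
at 2.4833 [0.5012 0.0617 0.1307] -4.75
(0.4992, 0.0748, 0.046, -4) -> [12.9 -3.2 84.7] -0.75 rows 2.1
(0.4992, 0.0748, 0.13, -4) -> [ -0.    0.2 -84. ] 0.0 rows 2.0
```

Call:
arm_command:
  motion:
    - [87,13,-3,15,-0.7]
    - [87,13,-3,40,-0.7]
    - [87,13,-3,65,-0.7]
    - [87,13,-3,84,-0.7]
    - [87,13,-3,84,-0.7]

```text
time: 2.9
position: [0.4958, 0.0748, 0.0429]
tool_rot: [-2.295, -2.14, 0.007]
ft_force: [-0.0, 0.5, -0.1]
grip_width: 1.001
grip_force: 0.0
```

Call:
arm_command:
  motion:
    - [87,0,0,0,0]
    - [30,0,0,0,0]
    - [30,0,0,0,0]
    - [30,0,0,0,0]
    - [30,0,0,0,0]
  newtons: 20

```text
time: 3.32
position: [0.4991, 0.0763, 0.0467]
tool_rot: [2.295, 2.143, 0.002]
ft_force: [-1.2, 0.3, 0.1]
grip_width: 0.785
grip_force: 0.0
```

Call:
arm_command:
  motion:
    - [30,0,0,0,0]
    - [30,0,0,0,0]
    - [30,0,0,0,0]

```text
time: 3.57
position: [0.4982, 0.0764, 0.0458]
tool_rot: [2.296, 2.144, 0.0]
ft_force: [0.7, -0.3, -0.1]
grip_width: 0.554
grip_force: 0.0
```

```bash
python3 - <<'E'
from h import *
s=get_state();print(s['grip_width'],s['grip_force'],s['ft_force'])
z=s['position'][2]
plan([(.4992,.0748,.12,-4),(.517,-.332,.12,-4),(.517,-.332,z+.0075,-4)])
E
```

```text
0.5544465662859048 0.0 [ 0.71610595 -0.34262523 -0.10747218]
at 3.5667 [0.4982 0.0764 0.0458] -3.9
(0.4992, 0.0748, 0.12, -4) -> [ -1.5   1.1 -74.2] 0.1 rows 1.8
(0.517, -0.332, 0.12, -4) -> [-4.046e+02  4.610e+01  1.000e-01] -0.0 rows 9.8
(0.517, -0.332, np.float64(0.05326358884989173), -4) -> [ 0.  -0.  66.7] -0.0 rows 1.6
```

Call:
arm_command:
  motion:
    - [30,0,0,0,0]
    - [30,0,0,0,0]
    - [30,0,0,0,0]
    - [30,0,0,0,0]

```text
time: 3.9
position: [0.4982, 0.0764, 0.0456]
tool_rot: [2.296, 2.145, 0.0]
ft_force: [1.2, 0.3, 0.3]
grip_width: 0.373
grip_force: 20.0
```

Call:
arm_command:
  motion:
    - [30,0,0,-10,0]
    - [30,0,0,-30,0]
    - [30,0,0,-50,0]
    - [30,0,0,-65,0]
    - [30,0,0,-74,0]

```text
time: 4.32
position: [0.4991, 0.0767, 0.122]
tool_rot: [2.294, 2.144, 0.003]
ft_force: [0.6, -0.3, -1.5]
grip_width: 0.376
grip_force: 20.0
```

```bash
python3 - <<'E'
from h import *
s=get_state();print(s['grip_width'],s['grip_force'],s['ft_force'])
plan([(.517,-.332,.12,-4),(.517,-.332,.0533,-4)])
E
```

```text
0.37552162198904987 19.999885399010964 [ 0.59053831 -0.33617511 -1.51014676]
at 4.3167 [0.4991 0.0767 0.122 ] -3.89
(0.517, -0.332, 0.12, -4) -> [-406.6   45.5    2.1] 0.11 rows 9.8
(0.517, -0.332, 0.0533, -4) -> [-0.  -0.2 66.7] -0.0 rows 1.6
```

```bash
python3 - <<'E'
from h import *
snap('wrist','w2');snap('scene','s2')
a=cv2.imread('pics/w2.png');b=cv2.imread('pics/s2.png')[150:290,180:360]
b=cv2.resize(b,(540,420),interpolation=cv2.INTER_CUBIC);a=a[:,130:430]
cv2.imwrite('pics/c2.png',cv2.resize(np.hstack([a,b]),None,fx=.95,fy=.95))
E
```

```text
(no output)
```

View pics/c2.png

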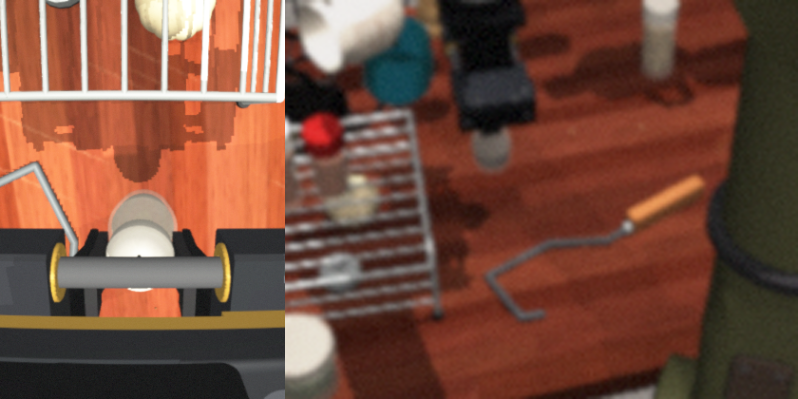

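The left half shows the shaker held between the fingers, its cap at (140,245) and clear body below. The right half shows it hanging under the gripper at (490,150), off the worktop.

Call:
arm_command:
  motion:
    - [30,-25,3,0,0]
    - [30,-60,7,0,0]
    - [30,-98,11,0,0]
    - [30,-137,15,0,0]
    - [30,-176,20,0,0]

```text
time: 4.83
position: [0.5049, -0.1021, 0.1186]
tool_rot: [-2.294, -2.145, 0.002]
ft_force: [0.8, 0.7, -1.7]
grip_width: 0.376
grip_force: 20.0
```

Call:
arm_command:
  motion:
    - [30,-40,4,0,0]
    - [30,-80,9,0,0]
    - [30,-120,13,0,0]
    - [30,-160,18,0,0]
    - [30,-195,22,0,0]

```text
time: 5.25
position: [0.5134, -0.2995, 0.1181]
tool_rot: [-2.296, -2.142, 0.002]
ft_force: [-0.0, -0.4, -0.9]
grip_width: 0.377
grip_force: 20.0
```

Call:
arm_command:
  motion:
    - [30,-20,2,0,0]
    - [30,-35,4,0,0]
    - [30,-35,4,0,0]
    - [30,-35,4,0,0]
    - [30,-35,4,0,0]

```text
time: 5.67
position: [0.517, -0.3289, 0.1192]
tool_rot: [-2.291, -2.147, -0.001]
ft_force: [-0.0, 0.1, -0.7]
grip_width: 0.379
grip_force: 20.0
```

```bash
python3 - <<'E'
from h import *
snap('wrist','w3');snap('top','t3')
for f in('w3','t3'):
    P=cloud(f); p=get_state()['position']
    B=(abs(P[...,0]-p[0])<.025)&(abs(P[...,1]-p[1])<.045)
    for a in np.arange(.01,.18,.012):
        m=B&(P[...,2]>a)&(P[...,2]<a+.012)
        if m.sum()>5: print(f,a.round(3),m.sum(),P[m].mean(0).round(4),P[m][:,:2].min(0).round(3),P[m][:,:2].max(0).round(3))
plan([(.517,-.332,.12,-4),(.517,-.332,.0533,-4)])
E
```

```text
w3 0.07 40 [ 0.5213 -0.3135  0.0787] [ 0.506 -0.319] [ 0.534 -0.312]
w3 0.082 83 [ 0.5218 -0.3126  0.088 ] [ 0.505 -0.32 ] [ 0.536 -0.31 ]
w3 0.094 264 [ 0.5207 -0.3132  0.1021] [ 0.498 -0.328] [ 0.54  -0.309]
w3 0.106 665 [ 0.5203 -0.3156  0.1122] [ 0.498 -0.332] [ 0.54 -0.31]
w3 0.118 685 [ 0.5193 -0.3164  0.1241] [ 0.5   -0.328] [ 0.538 -0.311]
w3 0.13 572 [ 0.5195 -0.3173  0.1355] [ 0.493 -0.328] [ 0.542 -0.313]
w3 0.142 1279 [ 0.5178 -0.3183  0.1495] [ 0.493 -0.329] [ 0.542 -0.313]
w3 0.154 1874 [ 0.5174 -0.321   0.1587] [ 0.492 -0.344] [ 0.542 -0.314]
w3 0.166 291 [ 0.5148 -0.3216  0.1699] [ 0.492 -0.34 ] [ 0.542 -0.316]
w3 0.178 1056 [ 0.5173 -0.3315  0.1878] [ 0.495 -0.341] [ 0.539 -0.323]
t3 0.01 11 [ 0.5133 -0.3144  0.0109] [ 0.494 -0.373] [ 0.538 -0.285]
t3 0.07 9 [ 0.514  -0.3169  0.0787] [ 0.502 -0.326] [ 0.527 -0.313]
t3 0.082 12 [ 0.5117 -0.3166  0.0886] [ 0.501 -0.326] [ 0.531 -0.312]
t3 0.094 24 [ 0.515  -0.3156  0.1012] [ 0.498 -0.325] [ 0.537 -0.311]
t3 0.106 36 [ 0.5171 -0.3162  0.1119] [ 0.5   -0.331] [ 0.539 -0.311]
t3 0.118 32 [ 0.52   -0.3158  0.124 ] [ 0.507 -0.323] [ 0.535 -0.312]
t3 0.142 21 [ 0.5265 -0.3184  0.1483] [ 0.511 -0.334] [ 0.541 -0.313]
t3 0.154 35 [ 0.5218 -0.3226  0.1593] [ 0.512 -0.332] [ 0.535 -0.312]
t3 0.166 6 [ 0.5323 -0.3247  0.1722] [ 0.514 -0.328] [ 0.538 -0.322]
t3 0.178 7 [ 0.5376 -0.3217  0.1842] [ 0.535 -0.324] [ 0.541 -0.32 ]
at 5.7667 [ 0.5172 -0.3291  0.1198] -3.7
(0.517, -0.332, 0.12, -4) -> [-2.9 -0.  -0.3] 0.3 rows 0.1
(0.517, -0.332, 0.0533, -4) -> [-0.   0.  66.7] 0.0 rows 1.6
```

Call:
arm_command:
  motion:
    - [30,-3,0,20,0]
    - [30,-3,0,40,0]
    - [30,-3,0,55,0]
    - [30,-3,0,63,0]
    - [30,-3,0,67,0]

```text
time: 6.18
position: [0.5159, -0.3331, 0.0516]
tool_rot: [-2.292, -2.145, 0.0]
ft_force: [-0.4, -0.7, 4.6]
grip_width: 0.378
grip_force: 20.0
```

Call:
arm_command:
  motion:
    - [30,0,0,0,0]
    - [30,0,0,0,0]
    - [30,0,0,0,0]

```text
time: 6.43
position: [0.5171, -0.335, 0.0538]
tool_rot: [2.294, 2.144, 0.001]
ft_force: [0.4, 0.2, -0.9]
grip_width: 0.378
grip_force: 20.0
```

Call:
arm_command:
  motion:
    - [30,0,0,1,0]
    - [30,0,0,2,0]
    - [30,0,0,2,0]
    - [30,0,0,2,0]

```text
time: 6.77
position: [0.5169, -0.3352, 0.0516]
tool_rot: [2.295, 2.143, 0.0]
ft_force: [-0.5, -0.2, 2.3]
grip_width: 0.373
grip_force: 20.0
```

Call:
arm_command:
  motion:
    - [70,0,0,0,0]
    - [70,0,0,0,0]
    - [70,0,0,0,0]
    - [70,0,0,0,0]
    - [70,0,0,0,0]

```text
time: 7.18
position: [0.5161, -0.3347, 0.0504]
tool_rot: [-2.295, -2.144, 0.0]
ft_force: [-0.2, 0.2, -0.4]
grip_width: 0.667
grip_force: 0.0
```

Call:
arm_command:
  motion:
    - [70,0,0,-15,0]
    - [70,0,0,-40,0]
    - [70,0,0,-80,0]
    - [70,0,0,-110,0]
    - [70,0,0,-110,0]

```text
time: 7.6
position: [0.5201, -0.3366, 0.1681]
tool_rot: [2.287, 2.137, 0.004]
ft_force: [1.5, -0.2, 0.6]
grip_width: 0.803
grip_force: 0.0
```

```bash
python3 - <<'E'
from h import *
s=get_state();print(s['grip_width'])
g=np.array([.4478,-.1078]);a=np.array([-.334,.943]);q=g+.025*a
plan([(q[0],q[1],.12,19.5),(q[0],q[1],.010,19.5)])
E
```

```text
0.8032610581973407
at 7.6 [ 0.5201 -0.3366  0.1681] -3.89
(np.float64(0.43944999999999995), np.float64(-0.08422500000000001), 0.12, 19.5) -> [246.6 -98.1  45.6] -23.39 rows 6.5
(np.float64(0.43944999999999995), np.float64(-0.08422500000000001), 0.01, 19.5) -> [  1.   -0.8 110. ] 0.0 rows 2.6
```

Call:
arm_command:
  motion:
    - [87,30,-10,0,-5]
    - [87,70,-25,0,-10]
    - [87,110,-45,10,-15]
    - [87,150,-60,20,-20]
    - [87,190,-76,30,-23.4]

```text
time: 8.02
position: [0.4555, -0.1477, 0.1323]
tool_rot: [1.808, 2.569, -0.0]
ft_force: [0.3, 0.0, 0.4]
grip_width: 0.991
grip_force: 0.0
```

Call:
arm_command:
  motion:
    - [87,30,0,10,0]
    - [87,30,0,10,0]
    - [87,30,0,10,0]
    - [87,30,0,10,0]

```text
time: 8.35
position: [0.4467, -0.1219, 0.1232]
tool_rot: [1.813, 2.564, -0.001]
ft_force: [0.4, -0.2, 0.1]
grip_width: 1.0
grip_force: 0.0
```

```bash
python3 - <<'E'
from h import *
snap('wrist','w4');P=cloud('w4');im=load('w4')['im']
m=(P[...,0]>.38)&(P[...,0]<.5)&(P[...,1]>-.18)&(P[...,1]<-.02)&(P[...,2]>.021)&(P[...,2]<.032)
q=P[m];c=q[:,:2].mean(0);w,v=np.linalg.eigh(np.cov(q[:,:2].T));a=v[:,1]*np.sign(v[1,1]);t=(q[:,:2]-c)@a
print(len(q),q.mean(0),a,np.degrees(np.arctan2(a[1],a[0])),t.min(),t.max(),np.sqrt(w*12))
g=np.array([.4478,-.1078]);a=np.array([-.334,.943]);q=g+.010*a
plan([(q[0],q[1],.07,19.5),(q[0],q[1],.018,19.5)])
E
```

```text
2583 [ 0.44753134 -0.10641919  0.02486793] [-0.33125802  0.94354021] 109.34514972025117 -0.05098082205741949 0.04729111489015923 [0.01757108 0.09703536]
at 8.4 [ 0.4469 -0.1224  0.1233] 19.41
(np.float64(0.44445999999999997), np.float64(-0.09837000000000001), 0.07, 19.5) -> [23.5  5.6 53.3] -0.09 rows 1.4
(np.float64(0.44445999999999997), np.float64(-0.09837000000000001), 0.018, 19.5) -> [ 0.1 -0.  52. ] -0.0 rows 1.2
```

View pics/w4.png

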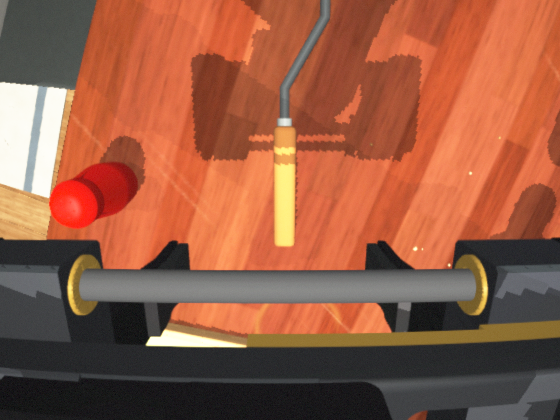

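The wrist view shows the grip lying between the fingers from (285,125) to (285,245), parallel to them. The red shaker at (75,205) is well to the left.

Call:
arm_command:
  motion:
    - [87,12,3,20,0]
    - [87,23.5,5.6,50,0]
    - [87,23.5,5.6,75,0]
    - [87,23.5,5.6,95,0]
    - [87,23.5,5.6,103,0]

```text
time: 8.82
position: [0.4423, -0.0976, 0.0174]
tool_rot: [-1.813, -2.56, 0.0]
ft_force: [-0.3, -0.4, 0.1]
grip_width: 0.993
grip_force: 0.0
```

Call:
arm_command:
  motion:
    - [87,0,0,0,0]
    - [87,0,0,0,0]
    - [87,0,0,0,0]

```text
time: 9.07
position: [0.4452, -0.0977, 0.0211]
tool_rot: [1.813, 2.563, 0.001]
ft_force: [0.7, 0.1, 1.2]
grip_width: 1.0
grip_force: 0.0
```

Call:
arm_command:
  motion:
    - [87,0,0,2,0]
    - [10,0,0,3,0]
    - [10,0,0,3,0]
    - [10,0,0,3,0]
    - [10,0,0,3,0]
  newtons: 55

```text
time: 9.48
position: [0.4439, -0.097, 0.0171]
tool_rot: [1.813, 2.565, -0.0]
ft_force: [-0.1, 0.3, -0.6]
grip_width: 0.784
grip_force: 0.0
```

Call:
arm_command:
  motion:
    - [10,0,0,0,0]
    - [10,0,0,0,0]
    - [10,0,0,0,0]
    - [10,0,0,0,0]
    - [10,0,0,0,0]

```text
time: 9.9
position: [0.4437, -0.097, 0.0169]
tool_rot: [-1.813, -2.566, 0.0]
ft_force: [-0.1, -0.3, -0.3]
grip_width: 0.399
grip_force: 0.0
```

Call:
arm_command:
  motion:
    - [10,0,0,0,0]
    - [10,0,0,0,0]
    - [10,0,0,0,0]
    - [10,0,0,0,0]
    - [10,0,0,0,0]

```text
time: 10.32
position: [0.4437, -0.097, 0.0169]
tool_rot: [1.813, 2.566, -0.0]
ft_force: [0.3, -0.0, -0.6]
grip_width: 0.126
grip_force: 0.0
```

Call:
arm_command:
  motion:
    - [0,0,0,0,0]
    - [0,0,0,0,0]
    - [0,0,0,0,0]
    - [0,0,0,0,0]
    - [0,0,0,0,0]

```text
time: 10.73
position: [0.4437, -0.097, 0.0169]
tool_rot: [1.813, 2.566, -0.0]
ft_force: [0.4, 0.5, -0.3]
grip_width: 0.006
grip_force: 0.0
```

Call:
arm_command:
  motion:
    - [0,0,0,-6,0]
    - [0,0,0,-14,0]
    - [0,0,0,-25,0]
    - [0,0,0,-25,0]
    - [0,0,0,-25,0]

```text
time: 11.15
position: [0.4448, -0.0974, 0.0431]
tool_rot: [1.812, 2.563, 0.0]
ft_force: [0.2, 0.2, -0.6]
grip_width: -0.0
grip_force: 0.0
```

```bash
python3 - <<'E'
from h import *
s=get_state();print(s['grip_width'],s['grip_force'],s['ft_force'],s['torque'])
snap('wrist','w5');snap('top','t5')
P=cloud('t5');m=(P[...,2]>.008)&(P[...,2]<.08)&(P[...,0]>.3)&(P[...,0]<.45)&(P[...,1]>.02)&(P[...,1]<.14)
q=P[m]
for lo in np.arange(.02,.14,.02):
    k=q[(q[:,1]>=lo)&(q[:,1]<lo+.02)]
    if len(k): print(len(k),k.mean(0).round(4))
E
```

```text
-0.00028071482010339686 0.0 [ 0.17581029  0.22479828 -0.60986656] [-0.03511409 -0.09090644 -0.01227806]
9 [0.4322 0.0302 0.0093]
9 [0.399  0.0495 0.0091]
14 [0.3911 0.069  0.0087]
26 [0.3801 0.0897 0.0092]
4 [0.4019 0.1019 0.0087]
```

View pics/w5.png

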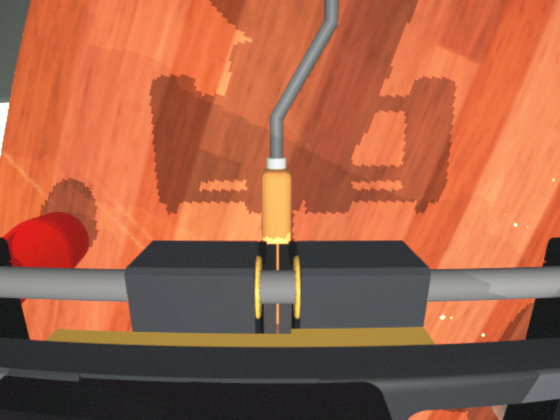

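```bash
python3 - <<'E'
from h import *
for f in('w5','w4'):
    P=cloud(f)
    m=(P[...,0]>.38)&(P[...,0]<.5)&(P[...,1]>-.2)&(P[...,1]<-.02)&(P[...,2]>.021)&(P[...,2]<.032)
    q=P[m];print(f,len(q),q.min(0),q.max(0))
P=cloud('t5');m=(P[...,0]>.38)&(P[...,0]<.5)&(P[...,1]>-.2)&(P[...,1]<-.04)&(P[...,2]>.018)&(P[...,2]<.3)
q=P[m]
for lo in np.arange(-.2,-.04,.02):
    k=q[(q[:,1]>=lo)&(q[:,1]<lo+.02)]
    if len(k): print(lo,len(k),k.mean(0).round(4),k[:,2].min(),k[:,2].max())
E
```

```text
w5 2161 [ 0.42447506 -0.15432662  0.02102819] [ 0.4654649  -0.05999305  0.02744942]
w4 2583 [ 0.42513033 -0.15655032  0.02100401] [ 0.47153765 -0.06019444  0.02757706]
-0.08000000000000007 95 [ 0.4474 -0.0646  0.1107] 0.019180431178442703 0.2323416684607097
-0.06000000000000008 142 [ 0.4748 -0.0544  0.159 ] 0.021450586092681023 0.23404078052654442
```

The view shows the fingers shut at (265–292,240–330) while the grip still lies on the worktop ahead of and beneath them, so it was missed. I'll measure where the fingertips really are.

```bash
python3 - <<'E'
from h import *
s=get_state();p=s['position'];Rm=R.from_rotvec(s['tool_rot']).as_matrix();print(p,yawy(Rm))
for f in('w5','t5','s5'):
    if f=='s5': snap('scene','s5')
    P=cloud(f); L=(P-p)@Rm*1000
    d=load(f)['d']
    m=(d>0)&(abs(L[...,0])<60)&(abs(L[...,1])<110)&(P[...,2]>.034)
    q=L[m]
    for a in np.arange(-120,40,10):
        k=q[(q[:,2]>=a)&(q[:,2]<a+10)]
        if len(k)>3: print(f,a,len(k),'x',np.percentile(k[:,0],[1,50,99]).round(0),'y',np.percentile(k[:,1],[1,50,99]).round(0))
im=cv2.imread('pics/s5.png')[150:290,200:390]; cv2.imwrite('pics/c5.png',cv2.resize(im,(760,560),interpolation=cv2.INTER_CUBIC))
E
```

```text
[ 0.44373855 -0.09712894  0.04205534] 19.494816727241272
w5 -120 21967 x [21. 29. 37.] y [-43.  -4.  33.]
w5 -110 14306 x [-18.  30.  37.] y [-71.   4.  80.]
w5 -100 3784 x [-29.  16.  37.] y [-79.  16.  81.]
w5 -90 88 x [ 0.  6. 12.] y [-14.  -4.   6.]
w5 -80 678 x [-9. -2.  4.] y [-4.  1.  6.]
w5 -70 145 x [-9. -3.  3.] y [-4. -0.  6.]
w5 -60 68 x [ 8.  9. 10.] y [-5. -0.  7.]
w5 -50 318 x [ 7.  8. 10.] y [-6.  1.  8.]
w5 -40 343 x [ 2.  8. 10.] y [-7.  1.  9.]
w5 -30 251 x [ 8.  9. 10.] y [-8.  1. 10.]
t5 -120 72 x [25. 33. 37.] y [-10.  24.  83.]
t5 -110 59 x [25. 30. 37.] y [-5. 47. 74.]
t5 -100 7 x [34. 37. 37.] y [-15.  18.  87.]
s5 -120 149 x [-17.  31.  40.] y [-94. -10.  85.]
s5 -110 153 x [-25.  33.  41.] y [-89. -19.  83.]
s5 -100 83 x [-27.  19.  40.] y [-88. -33.  83.]
s5 -70 7 x [-9.  9. 14.] y [-15. -13. -12.]
s5 -60 10 x [-8. 13. 15.] y [-14.  -8.   6.]
s5 -50 14 x [-2. 10. 14.] y [-12.  -9.   8.]
s5 -40 19 x [-9.  9. 14.] y [-12.  -7.   8.]
s5 -30 16 x [-8.  8. 13.] y [-12.  -7.   6.]
```

View pics/c5.png

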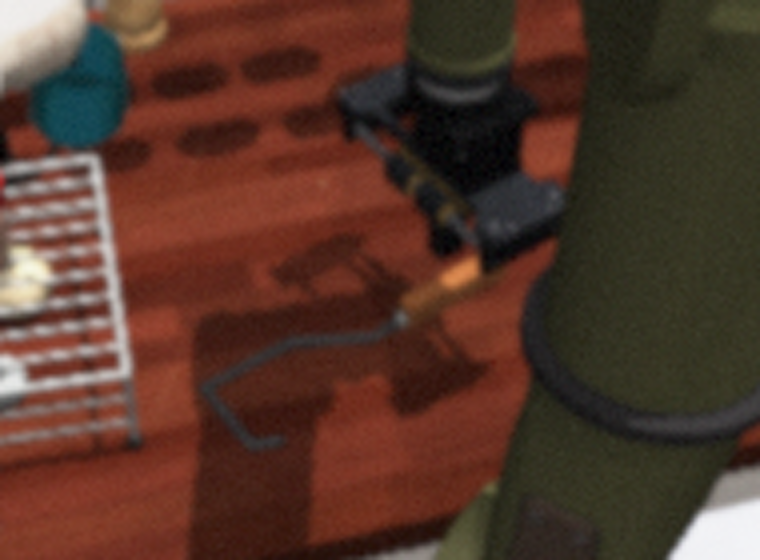

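The scene crop shows the shut fingers hovering above the grip, at (450,240). The point cloud agrees: the fingertips end about 20 mm behind the reported TCP, not 14 mm ahead of it. I'll pin that offset down.

```bash
python3 - <<'E'
from h import *
s=get_state();p=s['position'];Rm=R.from_rotvec(s['tool_rot']).as_matrix()
P=cloud('w5'); L=(P-p)@Rm*1000; d=load('w5')['d']
m=(d>0)&(abs(L[...,0])<25)&(abs(L[...,1])<25)&(L[...,2]>-75)
v,u=np.where(m)
for c in (268,272,283,287):
    print(c,[tuple(L[r,c].round(0).astype(int)) for r in range(225,262,3)])
P=cloud('s5'); L=(P-p)@Rm*1000
m=(abs(L[...,0])<25)&(abs(L[...,1])<25)&(L[...,2]>-45)&(P[...,2]>.03)
print(L[m][:,2].max(), np.sort(L[m][:,2])[-20:].round(0))
# finger height while open, w1: tips
s1=np.array([.4981,-.0166,.2019]);R1=R.from_rotvec([-2.3,-2.14,0]).as_matrix();P=cloud('w1');L=(P-s1)@R1*1000
m=(abs(L[...,0])<25)&(abs(L[...,1])<70)&(L[...,2]>-75)&(L[...,2]<60); q=L[m]
print(len(q),np.sort(q[:,2])[-10:].round(0))
E
```

```text
268 [(np.int64(6), np.int64(-4), np.int64(15)), (np.int64(4), np.int64(-4), np.int64(17)), (np.int64(2), np.int64(-4), np.int64(17)), (np.int64(0), np.int64(-4), np.int64(16)), (np.int64(-2), np.int64(-4), np.int64(16)), (np.int64(-4), np.int64(-4), np.int64(16)), (np.int64(8), np.int64(-3), np.int64(-21)), (np.int64(8), np.int64(-3), np.int64(-25)), (np.int64(8), np.int64(-3), np.int64(-29)), (np.int64(8), np.int64(-3), np.int64(-34)), (np.int64(9), np.int64(-3), np.int64(-38)), (np.int64(8), np.int64(-3), np.int64(-39)), (np.int64(8), np.int64(-3), np.int64(-44))]
272 [(np.int64(6), np.int64(-2), np.int64(17)), (np.int64(4), np.int64(-2), np.int64(16)), (np.int64(2), np.int64(-2), np.int64(17)), (np.int64(0), np.int64(-2), np.int64(17)), (np.int64(-2), np.int64(-2), np.int64(17)), (np.int64(-4), np.int64(-2), np.int64(16)), (np.int64(8), np.int64(-2), np.int64(-22)), (np.int64(8), np.int64(-1), np.int64(-25)), (np.int64(8), np.int64(-1), np.int64(-30)), (np.int64(8), np.int64(-1), np.int64(-32)), (np.int64(8), np.int64(-1), np.int64(-37)), (np.int64(8), np.int64(-1), np.int64(-40))
[... 649 characters left out ...]
(17)), (np.int64(3), np.int64(7), np.int64(18)), (np.int64(2), np.int64(7), np.int64(17)), (np.int64(0), np.int64(7), np.int64(17)), (np.int64(-3), np.int64(7), np.int64(18)), (np.int64(67), np.int64(1), np.int64(-184)), (np.int64(8), np.int64(6), np.int64(-21)), (np.int64(8), np.int64(6), np.int64(-25)), (np.int64(8), np.int64(6), np.int64(-28)), (np.int64(8), np.int64(5), np.int64(-33)), (np.int64(8), np.int64(5), np.int64(-37)), (np.int64(8), np.int64(5), np.int64(-40)), (np.int64(8), np.int64(5), np.int64(-43))]
11.685774819972837 [-31. -31. -30. -29. -29. -28. -28. -27. -27. -27. -27. -26. -25. -25.
 -25. -23. -23. -22. -20.  12.]
3831 [-19. -19. -19. -19. -19. -19. -19. -19. -19. -19.]
```

Fingertip plane is at reported z + 20 mm, so everything is 34 mm higher than the text's frame implies. That also explains why the shaker was held by its cap. From here I aim at true TCP z minus 34 mm.

Call:
arm_command:
  motion:
    - [50,0,0,0,0]
    - [50,0,0,0,0]
    - [50,0,0,0,0]
    - [50,0,0,0,0]
    - [50,0,0,0,0]

```text
time: 11.72
position: [0.4436, -0.0969, 0.0418]
tool_rot: [-1.813, -2.565, 0.0]
ft_force: [0.1, 0.4, -0.5]
grip_width: 0.301
grip_force: 0.0
```

Call:
arm_command:
  motion:
    - [50,0,0,5,0]
    - [50,0,0,15,0]
    - [50,0,0,30,0]
    - [50,0,0,40,0]
    - [50,0,0,48,0]

```text
time: 12.13
position: [0.4426, -0.0966, -0.0079]
tool_rot: [-1.812, -2.564, 0.001]
ft_force: [-0.6, 0.1, -0.7]
grip_width: 0.566
grip_force: 0.0
```

Call:
arm_command:
  motion:
    - [50,0,0,0,0]
    - [50,0,0,0,0]
    - [50,0,0,0,0]

```text
time: 12.38
position: [0.4441, -0.0969, -0.0059]
tool_rot: [1.813, 2.565, 0.0]
ft_force: [0.7, 0.3, 0.4]
grip_width: 0.568
grip_force: 0.0
```

Call:
arm_command:
  motion:
    - [50,0,0,5,0]
    - [50,0,0,9,0]
    - [10,0,0,9,0]
    - [10,0,0,9,0]
    - [10,0,0,9,0]
  newtons: 55

```text
time: 12.8
position: [0.4438, -0.097, -0.0151]
tool_rot: [1.813, 2.565, -0.0]
ft_force: [0.9, 0.2, 0.5]
grip_width: 0.426
grip_force: 0.0
```

Call:
arm_command:
  motion:
    - [10,0,0,0,0]
    - [10,0,0,0,0]
    - [10,0,0,0,0]
    - [10,0,0,0,0]
    - [10,0,0,0,0]

```text
time: 13.22
position: [0.4439, -0.097, -0.015]
tool_rot: [1.813, 2.565, -0.0]
ft_force: [-0.1, 0.1, 0.0]
grip_width: 0.203
grip_force: 55.0
```

Call:
arm_command:
  motion:
    - [10,0,0,-5,0]
    - [10,0,0,-15,0]
    - [10,0,0,-30,0]
    - [10,0,0,-42,0]
    - [10,0,0,-50,0]

```text
time: 13.63
position: [0.4445, -0.0971, 0.0366]
tool_rot: [1.812, 2.564, 0.0]
ft_force: [0.8, -0.6, -2.3]
grip_width: 0.201
grip_force: 55.0
```

Call:
arm_command:
  motion:
    - [10,0,0,0,4]
    - [10,0,0,0,10]
    - [10,0,0,0,16]
    - [10,0,0,0,21]
    - [10,0,0,0,23.5]

```text
time: 14.05
position: [0.4437, -0.097, 0.0353]
tool_rot: [2.302, 2.138, -0.0]
ft_force: [-0.1, 0.3, -1.8]
grip_width: 0.203
grip_force: 55.0
```

Call:
arm_command:
  motion:
    - [10,0,0,0,0]
    - [10,0,0,0,0]
    - [10,0,0,0,0]

```text
time: 14.3
position: [0.4437, -0.097, 0.035]
tool_rot: [2.296, 2.144, -0.0]
ft_force: [-0.3, 1.1, -1.2]
grip_width: 0.202
grip_force: 55.0
```

```bash
cat > rod.py <<'E'
from h import *
def rod(f):
    s=get_state();p=s['position'];Rm=R.from_rotvec(s['tool_rot']).as_matrix();y=np.radians(yawy(Rm)+90)
    ex=np.array([np.cos(y),np.sin(y)]);ey=np.array([-ex[1],ex[0]])
    g=p[:2]-.010*ex; P=cloud(f); X=(P[...,:2]-g)@ex;Y=(P[...,:2]-g)@ey
    # band depth points along crook in rod coordinates
    for n,x0,x1,y0,y1 in(('bar',.195,.235,-.025,.025),('shaft',.150,.205,-.045,-.02),('ret',.185,.212,.03,.055),('graft',.062,.078,-.008,.008)):
        m=(X>x0)&(X<x1)&(Y>y0)&(Y<y1)&(P[...,2]>.012)&(P[...,2]<.078)
        print(n,m.sum(),X[m].mean().round(4),Y[m].mean().round(4),'world',P[m].mean(0).round(4),'z',np.percentile(P[m][:,2],[10,50,90]).round(4)) if m.any() else print(n,0)
    print('tcp',p,yawy(Rm),'t',s['time'],'F',s['ft_force'],s['grip_width'])
E
python3 - <<'E'
from rod import *
snap('wrist','w6');snap('top','t6')
rod('w6');rod('t6')
E
```

```text
bar 0
shaft 0
ret 0
graft 661 0.0701 -0.0004 world [ 0.4483 -0.0371  0.057 ] z [0.0554 0.0572 0.0585]
tcp [ 0.44369538 -0.09696977  0.03495248] -3.956421818952136 t 14.4 F [ 0.35478895  0.02628652 -1.87095234] 0.20498929557970916
bar 69 0.2103 -0.0004 world [0.4579 0.1028 0.0563] z [0.0539 0.0559 0.0598]
shaft 76 0.1773 -0.0321 world [0.4873 0.0677 0.0565] z [0.0542 0.0564 0.0594]
ret 39 0.1995 0.0384 world [0.4184 0.0947 0.0568] z [0.0543 0.0566 0.0592]
graft 24 0.0709 0.0003 world [ 0.4476 -0.0362  0.0576] z [0.0532 0.0585 0.0596]
tcp [ 0.44369538 -0.09696977  0.03495248] -3.956421818952136 t 14.4 F [ 0.35478895  0.02628652 -1.87095234] 0.20498929557970916
```

Call:
arm_command:
  motion:
    - [10,0,-6,0,0]
    - [10,0,-14,0,0]
    - [10,5,-21,0,0]
    - [10,15,-21,0,0]
    - [10,20,-21,0,0]

```text
time: 14.82
position: [0.4237, -0.0742, 0.0349]
tool_rot: [2.297, 2.143, -0.0]
ft_force: [0.7, 0.1, -2.2]
grip_width: 0.2
grip_force: 55.0
```

Call:
arm_command:
  motion:
    - [10,15,0,0,0]
    - [10,35,0,0,0]
    - [10,60,0,0,0]
    - [10,85,0,0,0]
    - [10,110,0,0,0]

```text
time: 15.23
position: [0.4321, 0.036, 0.0352]
tool_rot: [2.297, 2.143, 0.001]
ft_force: [0.6, -0.0, -1.9]
grip_width: 0.204
grip_force: 55.0
```

Call:
arm_command:
  motion:
    - [10,20,0,0,0]
    - [10,38,0,0,0]
    - [10,50,0,0,0]
    - [10,57,0,0,0]
    - [10,59,0,0,0]

```text
time: 15.65
position: [0.436, 0.095, 0.0351]
tool_rot: [-2.294, -2.146, -0.001]
ft_force: [1.1, 0.5, -1.5]
grip_width: 0.201
grip_force: 55.0
```

Call:
arm_command:
  motion:
    - [10,0,0,0,0]
    - [10,0,0,0,0]
    - [10,0,0,0,0]

```text
time: 15.9
position: [0.4359, 0.092, 0.0348]
tool_rot: [2.299, 2.141, -0.001]
ft_force: [0.7, 0.1, -2.1]
grip_width: 0.201
grip_force: 55.0
```

```bash
python3 - <<'E'
from rod import *
snap('wrist','w7');snap('top','t7');rod('t7')
a=cv2.imread('pics/t7.png')[140:260,110:260];cv2.imwrite('pics/c7.png',cv2.resize(a,(750,600),interpolation=cv2.INTER_CUBIC))
E
```

```text
bar 49 0.2101 0.0008 world [0.4494 0.2917 0.0546] z [0.0528 0.0557 0.0573]
shaft 17 0.1745 -0.0292 world [0.4768 0.2541 0.0489] z [0.0167 0.0554 0.0582]
ret 28 0.2019 0.0373 world [0.4124 0.2862 0.0557] z [0.0532 0.0554 0.0585]
graft 0
tcp [0.43596906 0.0921252  0.03480309] -4.085956200365034 t 16.0 F [ 0.17723568 -0.414924   -1.22850492] 0.20073954322678408
```

View pics/c7.png

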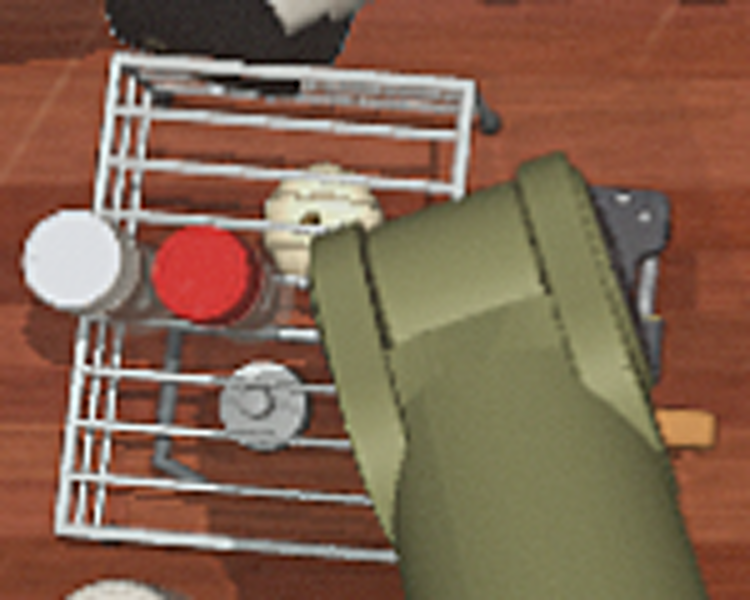

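The crop shows the crook's cross bar at x≈170 (y 330–465), beyond the lid at (262,405). The lid is laterally centred in the crook, and the shaft stays clear of the gourd at (320,220).

Call:
arm_command:
  motion:
    - [10,0,0,8,0]
    - [10,0,0,18,0]
    - [10,0,0,30,0]
    - [10,0,0,40,0]
    - [10,0,0,46,0]

```text
time: 16.42
position: [0.4346, 0.0928, -0.0131]
tool_rot: [-2.296, -2.141, 0.003]
ft_force: [0.3, -0.7, -1.7]
grip_width: 0.2
grip_force: 55.0
```

Call:
arm_command:
  motion:
    - [10,0,0,0,0]
    - [10,0,0,0,0]
    - [10,-3,0,0,0]
    - [10,-8,0,0,0]
    - [10,-14,0,0,0]

```text
time: 16.83
position: [0.4355, 0.0788, -0.0106]
tool_rot: [2.296, 2.143, 0.001]
ft_force: [-0.1, 0.5, -1.5]
grip_width: 0.2
grip_force: 55.0
```

```bash
python3 - <<'E'
from rod import *
snap('top','t8');
P=cloud('t8')
s=get_state();print(s['position'],s['ft_force'],s['time'],s['grip_width'])
m=(np.hypot(P[...,0]-.4475,P[...,1]-.25)<.05)&(P[...,2]>.012)&(P[...,2]<.026);q=P[m];print('lid',len(q),np.median(q,0),q.min(0),q.max(0))
m=(P[...,0]>.42)&(P[...,0]<.475)&(P[...,1]>.262)&(P[...,1]<.31)&(P[...,2]>.004)&(P[...,2]<.012);q=P[m];print('bar',len(q),np.median(q,0))
E
```

```text
[ 0.43523758  0.07708595 -0.01084912] [-0.09633888 -0.81515699 -0.84314677] 16.8833 0.2004033269035481
lid 206 [0.44864369 0.25342651 0.01631188] [0.40887749 0.21000583 0.01203168] [0.48196792 0.28285011 0.02593291]
bar 43 [0.44173542 0.28065736 0.00978598]
```

Call:
arm_command:
  motion:
    - [10,-8,0,0,0]
    - [10,-20,0,0,0]
    - [10,-34,0,0,0]
    - [10,-48,0,0,0]
    - [10,-62,0,0,0]

```text
time: 17.3
position: [0.4307, 0.0161, -0.0109]
tool_rot: [2.297, 2.142, 0.0]
ft_force: [-0.2, 1.7, -1.6]
grip_width: 0.203
grip_force: 55.0
```

Call:
arm_command:
  motion:
    - [10,-14,0,0,0]
    - [10,-28,0,0,0]
    - [10,-42,0,0,0]
    - [10,-54,0,0,0]
    - [10,-62,0,0,0]

```text
time: 17.72
position: [0.4262, -0.0465, -0.0109]
tool_rot: [2.299, 2.14, -0.0]
ft_force: [-0.6, -0.3, -1.8]
grip_width: 0.201
grip_force: 55.0
```

```bash
python3 - <<'E'
from rod import *
snap('top','t9');
P=cloud('t9')
s=get_state();print(s['position'],s['ft_force'],s['time'],s['grip_width'])
m=(P[...,0]>.40)&(P[...,0]<.5)&(P[...,1]>.05)&(P[...,1]<.3)&(P[...,2]>.014)&(P[...,2]<.024);q=P[m];print('lid',len(q),np.median(q,0),q.min(0),q.max(0))
print('red',atz('top0',332,278,.088), atd('top0',332,278))
a=cv2.imread('pics/t9.png')[140:300,110:350];cv2.imwrite('pics/c9.png',cv2.resize(a,(790,527),interpolation=cv2.INTER_CUBIC))
E
```

```text
[ 0.42606224 -0.04775405 -0.0109961 ] [ 0.02430603 -2.27219975 -2.57601447] 17.7667 0.20286084905958707
lid 201 [0.43694419 0.12801258 0.01713439] [0.41490031 0.05942095 0.01400684] [0.47493548 0.15565568 0.02181589]
red [ 0.31055915 -0.15587178  0.088     ] [ 0.31056512 -0.15584481  0.08818271]
```

View pics/c9.png

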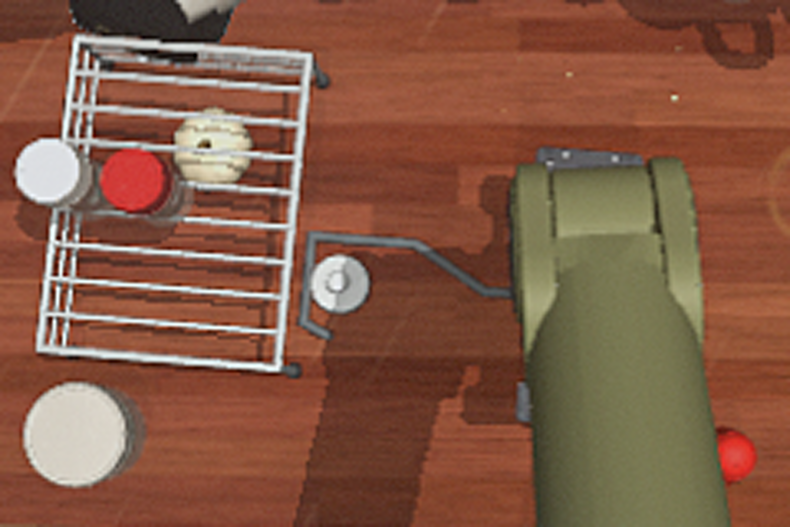

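The crop shows the lid at (340,283) in the open, still inside the crook and clear of the rack's mouth. The gourd and jars have not moved.

Call:
arm_command:
  motion:
    - [10,-6,0,0,0]
    - [10,-16,0,0,0]
    - [10,-27,0,0,0]
    - [10,-36,0,0,0]
    - [10,-40,0,0,0]

```text
time: 18.18
position: [0.4234, -0.0859, -0.0111]
tool_rot: [2.299, 2.141, -0.001]
ft_force: [-0.0, 1.5, -1.7]
grip_width: 0.202
grip_force: 55.0
```

Call:
arm_command:
  motion:
    - [10,3,0,0,0]
    - [10,5,0,0,0]
    - [10,5,0,-10,0]
    - [10,5,0,-30,0]
    - [10,5,0,-50,0]

```text
time: 18.6
position: [0.4233, -0.0782, 0.0395]
tool_rot: [-2.294, -2.144, 0.001]
ft_force: [1.5, -0.4, -1.0]
grip_width: 0.203
grip_force: 55.0
```

Call:
arm_command:
  motion:
    - [10,0,0,-5,0]
    - [10,0,10,-5,0]
    - [10,0,30,-5,0]
    - [10,-10,55,-5,0]
    - [10,-20,80,-5,0]

```text
time: 19.02
position: [0.5031, -0.1047, 0.044]
tool_rot: [2.295, 2.144, -0.001]
ft_force: [0.3, 0.2, -1.6]
grip_width: 0.204
grip_force: 55.0
```

Call:
arm_command:
  motion:
    - [10,-8,22,0,0]
    - [10,-15,38,0,0]
    - [10,-15,43,0,0]
    - [10,-15,43,0,0]
    - [10,-15,43,0,0]

```text
time: 19.43
position: [0.5432, -0.1218, 0.0434]
tool_rot: [-2.295, -2.143, 0.001]
ft_force: [-0.3, -0.2, -1.4]
grip_width: 0.201
grip_force: 55.0
```

```bash
python3 - <<'E'
from rod import *
snap('top','t10');rod('t10')
P=cloud('t10')
m=(P[...,0]>.38)&(P[...,0]<.48)&(P[...,1]>.03)&(P[...,1]<.14)&(P[...,2]>.012)&(P[...,2]<.04);q=P[m];print('lid',len(q),q.mean(0),q.min(0),q.max(0))
E
```

```text
bar 69 0.2105 -0.0003 world [0.5569 0.0781 0.0651] z [0.0629 0.0653 0.068 ]
shaft 74 0.1772 -0.0324 world [0.5867 0.0428 0.0653] z [0.0623 0.0658 0.0681]
ret 37 0.1998 0.0383 world [0.5177 0.0701 0.0651] z [0.0619 0.0649 0.0681]
graft 24 0.0693 -0.0005 world [ 0.5474 -0.0627  0.0656] z [0.0633 0.0659 0.0674]
tcp [ 0.54287428 -0.12186289  0.04349284] -3.925839316508053 t 19.4833 F [-0.2305878  -0.13122276 -1.54165207] 0.2034162036228058
lid 241 [0.43238967 0.08787532 0.01925049] [0.4125652  0.06632236 0.01208998] [0.4528817  0.10894068 0.03705274]
```

Call:
arm_command:
  motion:
    - [10,0,0,15,0]
    - [10,0,0,32,0]
    - [10,0,0,46,0]
    - [10,0,0,52,0]
    - [10,0,0,55,0]

```text
time: 19.9
position: [0.5426, -0.1226, -0.0123]
tool_rot: [-2.296, -2.142, 0.002]
ft_force: [-0.3, -0.1, -2.3]
grip_width: 0.202
grip_force: 55.0
```

Call:
arm_command:
  motion:
    - [10,0,0,1,0]
    - [10,0,0,2,0]
    - [10,0,0,3,0]
    - [10,0,0,3,0]
    - [10,0,0,3,0]

```text
time: 20.32
position: [0.5446, -0.1232, -0.0136]
tool_rot: [2.297, 2.142, 0.0]
ft_force: [-0.1, -0.7, -2.5]
grip_width: 0.202
grip_force: 55.0
```

Call:
arm_command:
  motion:
    - [10,0,0,0.5,0]
    - [10,0,0,1,0]
    - [10,0,0,1.5,0]
    - [10,0,0,1.5,0]

```text
time: 20.65
position: [0.5444, -0.1232, -0.015]
tool_rot: [2.297, 2.142, -0.0]
ft_force: [-1.8, 0.2, 4.2]
grip_width: 0.205
grip_force: 55.0
```

Call:
arm_command:
  motion:
    - [60,0,0,0,0]
    - [60,0,0,0,0]
    - [60,0,0,0,0]
    - [60,0,0,0,0]
    - [60,0,0,0,0]

```text
time: 21.07
position: [0.5442, -0.123, -0.0157]
tool_rot: [-2.298, -2.143, -0.0]
ft_force: [0.3, 0.8, -0.0]
grip_width: 0.494
grip_force: 0.0
```

Call:
arm_command:
  motion:
    - [80,0,0,-15,0]
    - [80,0,0,-45,0]
    - [80,0,0,-80,0]
    - [80,0,0,-105,0]
    - [80,0,0,-105,0]

```text
time: 21.48
position: [0.5483, -0.1235, 0.0951]
tool_rot: [2.291, 2.137, 0.007]
ft_force: [1.1, 1.2, -0.3]
grip_width: 0.867
grip_force: 0.0
```

```bash
python3 - <<'E'
from h import *
plan([(.4327,.0876,.08,-4),(.4327,.0876,-.017,-4)])
E
```

```text
at 21.4833 [ 0.5483 -0.1235  0.0951] -3.99
(0.4327, 0.0876, 0.08, -4) -> [ 202.6 -130.1   13.3] 0.01 rows 5.8
(0.4327, 0.0876, -0.017, -4) -> [ 0.2 -0.9 97. ] -0.0 rows 2.3
```

Call:
arm_command:
  motion:
    - [80,25,-20,0,0]
    - [80,55,-45,0,0]
    - [80,85,-72,0,0]
    - [80,115,-100,0,0]
    - [80,140,-126,0,0]

```text
time: 21.9
position: [0.4263, 0.0274, 0.0885]
tool_rot: [-2.296, -2.143, 0.001]
ft_force: [0.3, 0.9, 0.1]
grip_width: 0.919
grip_force: 0.0
```

Call:
arm_command:
  motion:
    - [80,0,0,0,0]
    - [80,0,0,0,0]
    - [80,0,0,0,0]

```text
time: 22.15
position: [0.4286, 0.0247, 0.0894]
tool_rot: [2.297, 2.142, -0.0]
ft_force: [0.3, -1.3, 0.2]
grip_width: 0.922
grip_force: 0.0
```

```bash
python3 - <<'E'
from h import *
snap('wrist','w11');snap('top','t11')
for f in('w11','t11'):
    P=cloud(f)
    m=(P[...,0]>.39)&(P[...,0]<.48)&(P[...,1]>.05)&(P[...,1]<.13)
    for a,b in((.013,.02),(.028,.04)):
        q=P[m&(P[...,2]>a)&(P[...,2]<b)];print(f,len(q),q.mean(0).round(4),((q.min(0)+q.max(0))/2).round(4),np.ptp(q,0).round(4))
    m=(P[...,0]>.48)&(P[...,0]<.62)&(P[...,1]>-.2)&(P[...,1]<.13)&(P[...,2]>.003);q=P[m];print('rod',len(q),q.min(0),q.max(0))
plan([(.4327,.0876,.08,-4),(.4327,.0876,-.017,-4)])
E
```

```text
w11 2501 [0.4327 0.0905 0.0174] [0.4327 0.0901 0.017 ] [0.0428 0.042  0.0055]
w11 476 [0.4329 0.0901 0.0327] [0.4328 0.0901 0.0317] [0.016  0.0164 0.0074]
rod 11715 [ 0.48000463 -0.17658582  0.00300821] [0.59481185 0.08465566 0.22363282]<stdin>:7: RuntimeWarning: Mean of empty slice.
  ret = um.true_divide(
Traceback (most recent call last):
ValueError: zero-size array to reduction operation minimum which has no identity
```

Call:
arm_command:
  motion:
    - [87,20,0,0,0]
    - [87,45,0,5,0]
    - [87,65,0,25,0]
    - [87,65.5,0,50,0]
    - [87,65.5,0,75,0]

```text
time: 22.67
position: [0.4345, 0.0917, 0.0139]
tool_rot: [2.297, 2.143, 0.004]
ft_force: [0.6, -0.7, -0.2]
grip_width: 0.997
grip_force: 0.0
```

Call:
arm_command:
  motion:
    - [87,0,0,10,0]
    - [87,0,0,20,0]
    - [87,0,0,23,0]
    - [87,0,0,23,0]
    - [87,0,0,23,0]

```text
time: 23.08
position: [0.4337, 0.0906, -0.0079]
tool_rot: [2.298, 2.141, 0.001]
ft_force: [-1.2, 0.1, 0.0]
grip_width: 1.002
grip_force: 0.0
```

Call:
arm_command:
  motion:
    - [87,0,0,4,0]
    - [87,0,0,8,0]
    - [38,0,0,8,0]
    - [38,0,0,8,0]
    - [38,0,0,8,0]
  newtons: 25

```text
time: 23.5
position: [0.4329, 0.0907, -0.0165]
tool_rot: [2.297, 2.142, 0.0]
ft_force: [-0.1, 0.3, -0.3]
grip_width: 0.851
grip_force: 0.0
```

Call:
arm_command:
  motion:
    - [38,0,0,0,0]
    - [38,0,0,0,0]
    - [38,0,0,0,0]
    - [38,0,0,0,0]
    - [38,0,0,0,0]

```text
time: 23.92
position: [0.4328, 0.0907, -0.0166]
tool_rot: [2.297, 2.143, -0.0]
ft_force: [-1.2, -1.0, 0.9]
grip_width: 0.494
grip_force: 25.1
```

Call:
arm_command:
  motion:
    - [38,0,0,0,0]
    - [38,0,0,0,0]
    - [38,0,0,-10,0]
    - [38,0,0,-30,0]
    - [38,0,0,-60,0]

```text
time: 24.33
position: [0.4303, 0.0909, 0.0426]
tool_rot: [-2.293, -2.14, 0.005]
ft_force: [1.1, 0.0, -0.3]
grip_width: 0.495
grip_force: 25.0
```

```bash
python3 - <<'E'
from h import *
snap('wrist','w12');P=cloud('w12');s=get_state();p=s['position'];print(s['grip_width'],s['grip_force'],s['ft_force'])
m=(abs(P[...,0]-p[0])<.03)&(abs(P[...,1]-p[1])<.03)&(P[...,2]<p[2]+.06)
for a in np.arange(0,.12,.01):
    q=P[m&(P[...,2]>a)&(P[...,2]<a+.01)]
    if len(q)>3: print(a.round(3),len(q),q.mean(0).round(4),np.ptp(q,0).round(3))
# current shaker, tray
P=cloud('t11');m=(P[...,0]>.46)&(P[...,0]<.58)&(P[...,1]>-.4)&(P[...,1]<-.28)&(P[...,2]>.078)&(P[...,2]<.11);q=P[m];print('shaker',len(q),((q.min(0)+q.max(0))/2).round(4),np.ptp(q,0),q[:,2].max())
plan([(.49,-.12,.1,-4),(.402,-.338,.1,-4),(.402,-.338,-.009,-4)])
E
```

```text
0.4945520131056063 24.999532224610448 [4.39060863 1.21653113 2.31851618]
0.0 717 [4.388e-01 1.056e-01 3.000e-04] [0.06  0.05  0.002]
0.06 712 [0.4338 0.1056 0.0658] [0.056 0.02  0.01 ]
0.07 4055 [0.4319 0.0984 0.0762] [0.056 0.044 0.01 ]
0.08 512 [0.4376 0.0983 0.0855] [0.057 0.024 0.01 ]
0.09 234 [0.4442 0.0959 0.0933] [0.059 0.023 0.01 ]
0.1 193 [0.4302 0.0857 0.105 ] [0.044 0.015 0.009]
shaker 154 [ 0.5172 -0.3359  0.0884] [0.03159764 0.03213573 0.02064055] 0.09875664593868949
at 24.3833 [0.4354 0.0921 0.0488] -3.9
(0.49, -0.12, 0.1, -4) -> [-207.9   69.1  -51. ] 0.1 rows 5.4
(0.402, -0.338, 0.1, -4) -> [-223.6  -72.6   -0.5] -0.0 rows 5.6
(0.402, -0.338, -0.009, -4) -> [-1.00e-01 -6.00e-01  1.09e+02] 0.0 rows 2.6
```

The lid is held and lifted. I'll turn the gripper across the tray so its body clears the shaker.

Call:
arm_command:
  motion:
    - [38,-10,3,-15,0]
    - [38,-35,12,-35,0]
    - [38,-70,24,-51,0]
    - [38,-105,35,-51,0]
    - [38,-140,47,-51,0]

```text
time: 24.8
position: [0.4713, -0.054, 0.0965]
tool_rot: [2.294, 2.141, 0.002]
ft_force: [1.7, 0.4, -0.5]
grip_width: 0.491
grip_force: 25.0
```

Call:
arm_command:
  motion:
    - [38,-30,10,0,6]
    - [38,-50,17,0,13]
    - [38,-68,22,0,20]
    - [38,-68,22,0,27]
    - [38,-68,22,0,34]

```text
time: 25.22
position: [0.4872, -0.123, 0.0947]
tool_rot: [-2.829, -1.365, -0.001]
ft_force: [-1.1, 1.3, -0.6]
grip_width: 0.494
grip_force: 25.0
```

Call:
arm_command:
  motion:
    - [38,0,0,0,0]
    - [38,0,0,0,0]

```text
time: 25.38
position: [0.4872, -0.1213, 0.0947]
tool_rot: [2.821, 1.382, 0.0]
ft_force: [0.5, -0.5, -0.9]
grip_width: 0.495
grip_force: 25.0
```

```bash
python3 - <<'E'
from h import *
s=get_state();print(s['joint_positions'],s['grip_force'])
plan([(.44,-.25,.1,-60),(.395,-.342,.1,-85),(.395,-.342,-.009,-85)])
E
```

```text
[ 0.84493853  0.14006112 -0.69362737  1.9240559   0.09985046  1.11124522
 -0.54765174] 25.000372898066416
at 25.3833 [ 0.4872 -0.1213  0.0947] -37.78
(0.44, -0.25, 0.1, -60) -> [-130.6   41.5   -5.3] 22.22 rows 3.3
(0.395, -0.342, 0.1, -85) -> [-85.   57.2  -0. ] 25.0 rows 3.5
(0.395, -0.342, -0.009, -85) -> [ -0.  -0. 109.] 0.0 rows 2.6
```

Call:
arm_command:
  motion:
    - [38,-20,6,0,4]
    - [38,-50,16,0,9]
    - [38,-85,27,0,14]
    - [38,-115,37,0,19]
    - [38,-130,41,0,22]

```text
time: 25.8
position: [0.4371, -0.254, 0.0946]
tool_rot: [3.035, 0.802, -0.002]
ft_force: [-0.1, -1.0, -1.1]
grip_width: 0.493
grip_force: 25.0
```

Call:
arm_command:
  motion:
    - [38,-20,14,0,6]
    - [38,-45,30,0,12]
    - [38,-70,47,0,19]
    - [38,-85,57,0,25]
    - [38,-85,57,0,25]

```text
time: 26.22
position: [0.3914, -0.3455, 0.0945]
tool_rot: [3.137, 0.123, -0.002]
ft_force: [-0.6, 0.1, -0.6]
grip_width: 0.495
grip_force: 25.0
```

Call:
arm_command:
  motion:
    - [38,0,0,0,0]
    - [38,0,0,0,0]
    - [38,0,0,0,0]

```text
time: 26.47
position: [0.3953, -0.3395, 0.0945]
tool_rot: [-3.138, -0.143, -0.001]
ft_force: [-0.4, -0.3, -1.1]
grip_width: 0.493
grip_force: 25.0
```

```bash
python3 - <<'E'
from h import *
plan([(.395,-.342,.0,-85),(.395,-.342,-.0095,-85)])
E
```

```text
at 26.4667 [ 0.3953 -0.3395  0.0945] -84.76
(0.395, -0.342, 0.0, -85) -> [-0.5  2.5 94.5] 0.24 rows 2.3
(0.395, -0.342, -0.0095, -85) -> [-0.   0.   9.5] -0.0 rows 0.2
```

Call:
arm_command:
  motion:
    - [38,0,2.5,20,0]
    - [38,0,2.5,45,0]
    - [38,0,2.5,70,0]
    - [38,0,2.5,88,0]
    - [38,0,2.5,95,0]

```text
time: 26.88
position: [0.3936, -0.3408, -0.0032]
tool_rot: [-3.135, -0.142, 0.004]
ft_force: [-0.6, -0.4, -1.3]
grip_width: 0.497
grip_force: 25.0
```

Call:
arm_command:
  motion:
    - [38,0,0,0,0]
    - [38,0,0,3,0]
    - [38,0,0,6,0]
    - [38,0,0,8,0]
    - [38,0,0,8,0]

```text
time: 27.3
position: [0.3949, -0.3439, -0.0081]
tool_rot: [3.138, 0.137, 0.001]
ft_force: [-0.3, -0.7, -0.8]
grip_width: 0.494
grip_force: 25.0
```

Call:
arm_command:
  motion:
    - [38,0,0,1,0]
    - [38,0,0,2,0]
    - [38,0,0,2,0]

```text
time: 27.55
position: [0.3945, -0.3437, -0.0105]
tool_rot: [3.138, 0.137, 0.0]
ft_force: [-0.4, -0.5, -1.3]
grip_width: 0.491
grip_force: 25.0
```

Call:
arm_command:
  motion:
    - [38,0,0,0.5,0]
    - [38,0,0,0.5,0]
    - [60,0,0,0.5,0]
    - [60,0,0,0.5,0]
    - [60,0,0,0.5,0]

```text
time: 27.97
position: [0.3946, -0.3437, -0.0112]
tool_rot: [3.138, 0.137, 0.0]
ft_force: [0.5, 0.1, 0.4]
grip_width: 0.638
grip_force: 0.0
```

Call:
arm_command:
  motion:
    - [60,0,0,0,0]
    - [60,0,0,-10,0]
    - [60,0,0,-35,0]
    - [60,0,0,-75,0]
    - [60,0,0,-115,0]

```text
time: 28.38
position: [0.3937, -0.3426, 0.1048]
tool_rot: [-3.136, -0.138, 0.002]
ft_force: [1.5, -1.3, 0.0]
grip_width: 0.686
grip_force: 0.0
```

Call:
arm_command:
  motion:
    - [60,-30,0,-20,0]
    - [60,-70,0,-30,0]
    - [60,-110,0,-30,0]
    - [60,-140,0,-30,0]
    - [60,-140,0,-30,0]

```text
time: 28.8
position: [0.2487, -0.3571, 0.1346]
tool_rot: [3.138, 0.125, -0.005]
ft_force: [-0.7, 0.4, -0.5]
grip_width: 0.691
grip_force: 0.0
```

```bash
python3 - <<'E'
from h import *
s=get_state();print(s['position'],s['time'],s['ft_force'],s['joint_positions'])
snap('top','t13')
a=cv2.imread('pics/t13.png')[110:300,110:450];cv2.imwrite('pics/c13.png',cv2.resize(a,(790,441),interpolation=cv2.INTER_CUBIC))
P=cloud('t13')
for n,c,lo,hi in(('shaker',(.517,-.336),.078,.11),('lid',(.395,-.342),.018,.03),('knob',(.395,-.342),.032,.05)):
    q=P[(np.hypot(P[...,0]-c[0],P[...,1]-c[1])<.04)&(P[...,2]>lo)&(P[...,2]<hi)]
    print(n,len(q),q.mean(0) if len(q) else '',np.ptp(q,0) if len(q) else '')
E
```

```text
[ 0.24871479 -0.35711889  0.13461929] 28.8 [-0.74214801  0.37226141 -0.50526679] [ 1.24036991 -0.08114415 -0.32464577  2.03102544 -0.02439122  1.18814418
 -0.56554722]
shaker 152 [ 0.51634251 -0.33406023  0.0903467 ] [0.03160346 0.03193969 0.01982021]
lid 200 [ 0.39394557 -0.34343284  0.02340333] [0.04247818 0.04216424 0.01135166]
knob 37 [ 0.39380547 -0.34219988  0.03864381] [0.01496604 0.01553617 0.01151267]
```

View pics/c13.png

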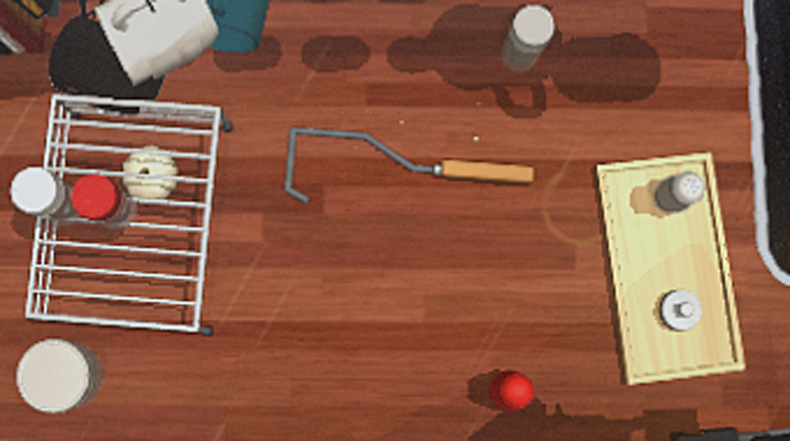

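The top view shows the shaker standing upright on the tray at (687,188) and the lid lying knob up at (680,310). The rod lies flat on the bare worktop from (290,165) to (530,172), clear of the rack. The gourd, jars and red shaker are where they were.

Call:
arm_command:
  motion:
    - [60,0,0,0,0]
    - [60,0,0,0,0]
    - [60,0,0,0,0]

```text
time: 29.1
position: [0.2565, -0.3554, 0.1341]
tool_rot: [3.138, 0.141, 0.001]
ft_force: [-0.3, -0.0, -0.3]
grip_width: 0.689
grip_force: 0.0
```

```bash
python3 -c "
from bench import *
print(close_job())"
```

```text
the job is handed in; nothing more can be done
None
```

The job is handed in at 29.1 s of the 72 s limit: the shaker stands upright on the tray, the lid was fished out with the rod and set on the tray knob up, the rod lies flat on the worktop clear of the rack, and the gourd and both jars look unmoved in the last picture.

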